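Open the sprung roll clamp and hold it back

TASK

Pull the saddle-shaped travel-stop clip up off the clamp's rail (sprung detents hold it) and put it in the parts tray; then, with the fingers on its upright paddle, push the sprung idler block back past the ratchet click until it is fully back at its end stop, so that a new label roll can be slipped in. Finish while still holding the block fully back with the fingers: do not let go of it. Leave the other things on the bench where they are.

Things in the scene. Friction and masses are not known exactly. Their poses are not given: they have to be found in the camera images.
- dispenser: bench clamp for label rolls, fixed: base 120 (x) x 290 (y) x 12 mm, steel rail 16 mm wide along y, its top at 65 mm. Origin on the table under the rail, z up. Along +y: fixed jaw with black cone (y -125 to -93 mm, 95 mm high), sliding idler block (y -41 to 21 mm at rest), clip, rear bracket (y 65 to 77 mm, 72 mm high), round spring housing. Place and yaw vary.
- clip_center (a point): travel stop: loose pale plastic saddle clip, about 70 g, astride the rail between idler block and rear bracket, which keeps the block forward; axes as the dispenser's at the start (dispenser x 0, y 43 mm). 34 (x) x 40 (y) x 75 mm high. This point is its centre, 37.5 mm above its feet. Two sprung detents hold it: pull straight up, about 10 N over the first 15 mm; clear of the rail after 25 mm.
- clip_fin (a point): middle of the grip fin on the clip's top: 14 mm thick (dispenser x), 30 mm long (y), 38 mm high, 18.5 mm above the clip's centre, 56 mm above its feet; the shoulders of the clip are 19 mm below this point.
- idler (a joint): travel of the sliding idler block along the dispenser's +y, m: 0 = at rest, forward; 0.042 = fully back at its end stop. A spring pushes it forward (5 N at 0, 11 N at 0.042); lifting the pawl adds about 2 N between 0.010 and 0.030. At 0.030 the pawl clicks in behind the block's pin; if let go, the block springs forward to about 0.030. The clip blocks it below 0.005.
- paddle (a point): middle of the idler block's upright paddle: grey plate 60 mm wide (dispenser x), 12 mm thick (y), from 85 to 135 mm above the table; this point is 110 mm up and moves with the block (dispenser x 0, y 0 at rest). Push on its -y face, towards the fixed jaw. Below it on that side are the block's body, standing out 15 mm, top at 85 mm, and a black cone, 20 mm longer, top at 75 mm.
- pawl (a joint): steel hook pawl beside the rail on the dispenser's +x side, 60 mm above the table, rad: 0 = dropped in, about 0.09 at its highest while the block's pin passes. Sprung, works by itself.
- tray: open shallow parts tray, grey plastic, fixed to the table, 130 (x) x 150 (y) x 40 mm high, walls and floor 5 mm; origin on the table under its centre. To the left or to the right of the clamp.
- carton: bystander: closed cardboard carton 130 x 100 x 45 mm, loose, on the other side from the tray. Origin under its centre.
- roll: bystander: white label roll standing on end, 90 mm across, 80 mm high, beyond the clamp. Origin under its centre.
- can: bystander: black spray can 56 mm across, 120 mm high, beyond the clamp. Origin under its centre.
- driver: bystander: screwdriver lying in front of the clamp. Origin under its middle.
- spare_cone: bystander: small black spare cone, 44 mm across, 30 mm high. Origin under its centre.
- cup: bystander: steel cup 72 mm across, 90 mm high, beyond the clamp. Origin under its centre.
- cutters: bystander: side cutters with yellow grips lying in front of the clamp, 150 mm long. Origin under the pivot.
Not all that is in view belongs to the job. Of the things shaped like the part that bears clip_center, the white one is meant.

How it is judged:
By the outcome, as a careful person would: the job done as asked, in the order asked, and still so for the second after the job is handed in, while the arm keeps its last pose, push and grip.
It also fails if it takes over 54 s, if anything falls off the work surface, if the arm or the gripper's body presses on something with over 40 N, if the wrist force passes 120 N, or if a joint passes its speed limit or range.

ROBOT

A 6-joint arm with a two-finger parallel gripper is mounted at the origin on the work surface. World frame = base frame: x ahead of the robot, y to its left, z up, the work surface at z = 0. Lengths are in m, angles in rad, forces in N, time in s.
With the tool pointing down it reaches from about 0.3 to 0.875 m from the base axis. Payload 6.4 kg.
Tool frame: the origin (TCP) lies on the front face of the gripper's body, between the roots of the fingers; the fingertips stand 64 mm ahead of it and the grasp point (between the pads) lies 45 mm ahead of it (ctrl.tcp_to_grasp is the distance from the TCP to the grasp point, in m); x points along the fingers, z is the direction in which the jaws open and shut, and the axes are right-handed (so a half turn about x gives the same grasp; the last joint's range is limited). The gripper opens to 88 mm and grips with 3 to 60 N. Pads are 18 mm wide; open, the fingers measure 123 mm over their backs; the gripper's body (75 mm by 187 mm) begins 45 mm behind the grasp point.
Start: joints at [-1.316, 0.181, 1.607, -0, 1.354, -0.206], TCP at [0.256, -0.515, 0.303] pointing down, gripper open.
Joint ranges: [-2.99, 2.99], [-0.89, 2.07], [0.3, 2.58], [-1.14, 4.28], [0, 2.63], [-3.12, 3.12]. Speed limits (rad/s): [2.57, 2.57, 3.01, 3.14, 3.14, 3.14].

INTERFACE

Orientations are given as [roll, pitch, yaw] about the fixed x, y, z axes, in that order (R = Rz(yaw) Ry(pitch) Rx(roll)).
In Python, from workcell import ctrl gives the robot as it stands.
- The arm moves only by the tool play_rows, never from a script. Its argument "steps" is a list of rows, each an object with "hand": the opening, from 0 (shut) to 1 (fully open); "dp": the shift along the tool's x, y, z in mm, a list of three; "spin": the turn about the tool's x in degrees. A call has exactly 8 rows; each row is the pose to reach, as a shift and turn from the pose commanded when the call began, along the tool's axes at that moment; what a row does not reach only later rows make up. A row lasts 1/12 s, in which the tool goes at most 41.7 mm and 7.16 degrees, less where a joint would pass 70% of its speed; a pose out of reach is approached as far as the arm can. A call with a gripper value outside its range is refused whole. The fingers move at their own pace and stop on an object; the grip force is fixed at half the most. Time passes only in rows, so rows that repeat a pose let the fingers close, or fill a call up. It gives the time, the measured TCP pose, the force and the opening at its end, in the units of the state.
- ctrl.state(): the state, without advancing time (a new reading comes with each control period).
- ctrl.read_camera(name): name is "scene" or "side" or "wrist"; returns the picture (480x640x3 uint8, red, green, blue); there is no depth.
- ctrl.camera_model(name): a dict with "camera_matrix" (3x3 intrinsics, pixels), "k1" (the pictures are not rectified: a ray, as slopes to the right and down, at radius r is drawn at 1 + k1 r^2 times it, then the intrinsics apply), "position" and "rotation" of the camera in the world. Camera axes: x right, y down, z forward; pixel columns grow to the right and rows downward; lengths in m; the calibration is good to about 2 mm. A picture is of the moment at which its call begins: read the wrist's pose just before it. camera_model takes no time and is no camera call; for the wrist camera it gives the pose at the moment of the call.
- ctrl.sign_off(): hands the job in, once; it reports no verdict.
The state is a dict: "t": time; "joint_pos": joint angles; "joint_vel": joint speeds; "joint_torque": joint torques, N m; "ee_pos": TCP position; "tcp_rot": TCP orientation; "force": force on the tool from outside, world axes, zero at the start; "moment": the same for the moment, N m; "width": finger opening in m.
Only numpy, scipy, OpenCV 4.12 (cv2) and the standard library are available. Lean on these libraries where they do the work, as an engineer would, in place of code of your own. Each camera call takes 0.05 s, during which the arm holds its last target.

## Working session

There is one attempt and no reset: what is moved stays moved. The work goes in short steps, Python scripts to look and compute and a tool call to move; the robot and the scene stay as the last step left them, time stands still between calls to the robot, and variables do not carry over. Pictures are saved under pics/ and viewed, and the job is handed in when it is done.

Besides the shell and the picture viewer there is one more tool, called after "Request:" as name(argument=value, ...) on one line, values as JSON. play_rows: Moves the arm, as the interface text tells. Its arguments: {"type":"object","properties":{"steps":{"type":"array"}},"required":["steps"]}

```bash
mkdir -p pics; ls; python3 - <<'E'
from workcell import ctrl
import cv2
print(ctrl.state())
for n in ["scene","side","wrist"]:
    print(n,ctrl.camera_model(n))
    cv2.imwrite(f"pics/{n}0.png",ctrl.read_camera(n)[:,:,::-1])
E
```

```text
pics
{'t': 0.0, 'joint_pos': array([-1.31628624e+00,  1.81520870e-01,  1.60799067e+00,  2.71630738e-05,
        1.35378685e+00, -2.06273644e-01]), 'joint_vel': array([ 0.00070461, -0.00011705,  0.00050387, -0.00073752, -0.00212465,
        0.00087407]), 'joint_torque': array([ 6.05695232e-05, -4.33868873e+01, -3.41844177e+01,  7.01745716e-02,
        3.86116107e-02, -1.50330934e-04]), 'ee_pos': array([ 0.25560175, -0.51459962,  0.30182976]), 'tcp_rot': array([2.9197751 , 1.56909038, 1.80975664]), 'force': array([-0.14631998, -0.15590531,  0.15933914]), 'moment': array([ 0.02212537, -0.00145557, -0.00916049]), 'width': 0.08840828896570163}
scene {'camera_matrix': array([[510.54529916,   0.        , 314.16561622],
       [  0.        , 510.54529916, 243.00976554],
       [  0.        ,   0.        ,   1.        ]]), 'k1': -0.04807456770981152, 'position': array([1.16639239, 0.0208253 , 0.93402436]), 'rotation': array([-2.50659763e+00, -9.56377402e-05,  1.61994433e+00])}
side {'camera_matrix': array([[582.13269591,   0.        , 326.54896685],
       [  0.        , 582.13269591, 228.27483654],
       [  0.        ,   0.        ,   1.        ]]), 'k1': -0.021940908800644827, 'position': array([ 0.41764576, -0.78329901,  0.92754008]), 'rotation': array([-2.35693929,  0.01411282, -0.20871939])}
wrist {'camera_matrix': array([[380.07161972,   0.        , 319.51236617],
       [  0.        , 380.07161972, 238.88343407],
       [  0.        ,   0.        ,   1.        ]]), 'k1': 0.018423512050033505, 'position': array([ 0.3293128 , -0.47916724,  0.38278639]), 'rotation': array([ 2.82346722e+00,  6.61653425e-04, -1.11064244e+00])}
```

View pics/scene0.png

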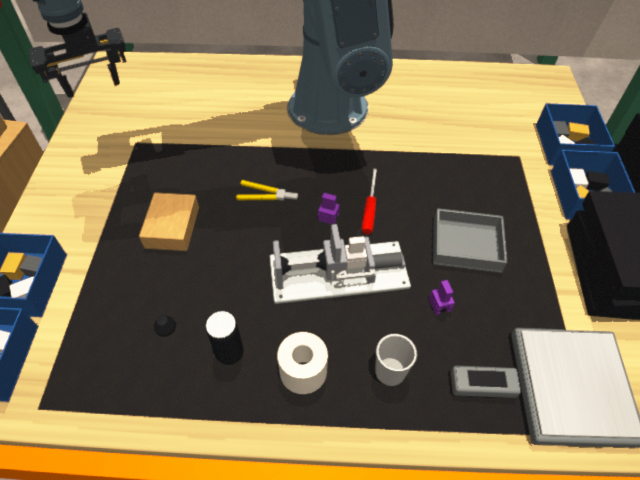

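View pics/side0.png

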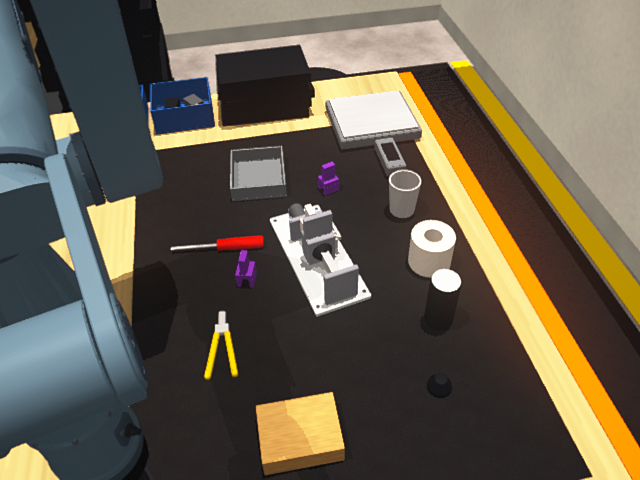

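View pics/wrist0.png

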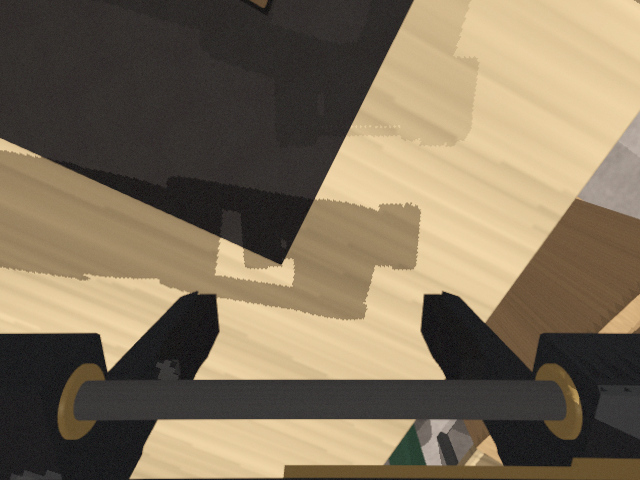

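The scene view shows three saddle clips: purple (329,208), purple (443,298), and white, astride the rail at (357,250). The white one fits the description, so I'll enlarge it to confirm. The tray is at (470,240) and the fixed jaw at (278,265).

```bash
python3 - <<'E'
import cv2
a=cv2.imread("pics/scene0.png")[215:315,255:425]; cv2.imwrite("pics/c1.png",cv2.resize(a,None,fx=4.6,fy=4.6,interpolation=cv2.INTER_CUBIC))
a=cv2.imread("pics/side0.png")[190:320,260:380]; cv2.imwrite("pics/c2.png",cv2.resize(a,None,fx=4.6,fy=4.6,interpolation=cv2.INTER_CUBIC))
E
```

```text
(no output)
```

View pics/c1.png

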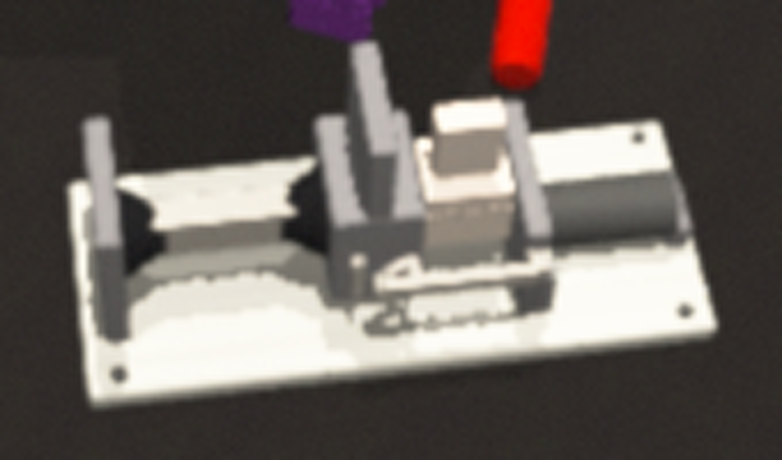

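View pics/c2.png

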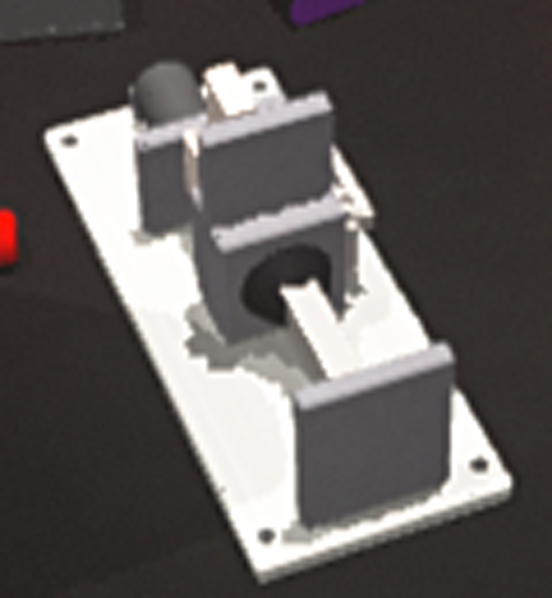

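The crops confirm it: the white saddle clip sits on the rail between the idler block and the rear bracket, with its fin top near scene (350,241). I'll fit the dispenser pose from both views.

```bash
cat > h.py <<'E'
from workcell import ctrl
import cv2, numpy as np
from scipy.spatial.transform import Rotation as Ro
from scipy.optimize import least_squares
def proj(m,P):
    R=Ro.from_euler('xyz',m['rotation']).as_matrix()
    t=-R.T@np.array(m['position'])
    return cv2.projectPoints(np.array(P,float).reshape(-1,3),cv2.Rodrigues(R.T)[0],t,np.array(m['camera_matrix']),np.array([m['k1'],0,0,0]))[0].reshape(-1,2)
def tri(obs): # [(model,pix),...]
    f=lambda X: np.concatenate([proj(m,X)[0]-p for m,p in obs])
    r=least_squares(f,[.55,0,.1]); return r.x, np.abs(r.fun).max()
def onplane(m,p,z):
    r=least_squares(lambda q: proj(m,[q[0],q[1],z])[0]-p,[.55,0]); return r.x
def disp(T,P):
    P=np.array(P,float).reshape(-1,3); c,s=np.cos(T[2]),np.sin(T[2])
    return np.c_[T[0]+c*P[:,0]-s*P[:,1],T[1]+s*P[:,0]+c*P[:,1],P[:,2]]
E
python3 - <<'E'
from h import *
S=ctrl.camera_model("scene");D=ctrl.camera_model("side")
sc=lambda u,v: np.array([255+u/4.6-.39,215+v/4.6-.39]); sd=lambda u,v: np.array([260+u/4.6-.39,190+v/4.6-.39])
o=[((-.06,-.145,.012),sc(68,185),sd(262,568)),((-.06,.145,.012),sc(655,122),sd(45,133)),((.06,.145,.012),sc(715,325),sd(270,72)),((.06,-.145,.012),sc(92,398),sd(512,478))]
f=lambda T:np.concatenate([np.r_[proj(S,disp(T,P))[0]-a,proj(D,disp(T,P))[0]-b] for P,a,b in o])
r=least_squares(f,[.55,0,0]);T=r.x;print("T",T,np.round(r.fun,1))
for P,a,b in o: x,e=tri([(S,a),(D,b)]);print(P,x.round(4),round(e,2))
print("fits single view:")
for m,k in ((S,1),(D,2)):
    print(least_squares(lambda T:np.concatenate([proj(m,disp(T,q[0]))[0]-q[k] for q in o]),[.55,0,0]).x)
# to dispenser frame
inv=lambda X:(np.array([[np.cos(T[2]),np.sin(T[2])],[-np.sin(T[2]),np.cos(T[2])]])@(X[:2]-T[:2]),X[2])
for n,a,b in [("pad -x-y",sc(352,46),sd(203,147)),("pad +x-y",sc(375,155),sd(330,108)),("fin -x+y",sc(501,99),sd(207,68)),("fin +x+y",sc(506,130),sd(237,62)),("fin +x-y",sc(440,139),sd(258,100))]:
    x,e=tri([(S,a),(D,b)]);print(n,x.round(4),round(e,2),inv(x))
np.save("T.npy",T)
# tray
sf=[(439,210),(505,213),(504,270),(434,261)]
for p in sf: print("tray scene",onplane(S,p,.04))
for p in [(231,149),(284,147),(286,193),(231,197)]: print("tray side",onplane(D,p,.04))
for P in [(0,.043,.131),(0,0,.135)]: print(proj(S,disp(T,P)),proj(D,disp(T,P)),disp(T,P))
E
```

```text
T [0.55815553 0.04318583 0.18302426] [-0.4  0.2 -0.8  0.5  0.5 -0.2 -0.9 -0.4  0.4  0.8 -0.7 -1.4 -0.8  0.9
  0.7  0.9]
(-0.06, -0.145, 0.012) [ 0.5267 -0.1099  0.0132] 0.3
(-0.06, 0.145, 0.012) [0.4743 0.1732 0.0124] 0.19
(0.06, 0.145, 0.012) [0.5903 0.1947 0.0115] 0.71
(0.06, -0.145, 0.012) [ 0.6423 -0.0869  0.0135] 0.07
fits single view:
[0.55690493 0.0433153  0.18396104]
[0.55903309 0.04312238 0.18169274]
pad -x-y [0.531  0.0231 0.1338] 0.29 (array([-0.03039746, -0.01475022]), np.float64(0.13381470774404783))
pad +x-y [0.5887 0.0346 0.1338] 0.24 (array([ 0.02843345, -0.01399416]), np.float64(0.13376251149120683))
fin -x+y [0.5441 0.0891 0.1174] 0.27 (array([-0.00544185,  0.04765331]), np.float64(0.11741060677199681))
fin +x+y [0.5586 0.0916 0.1152] 0.04 (array([0.0092987 , 0.04753618]), np.float64(0.11522923817740179))
fin +x-y [0.5637 0.0638 0.1152] 0.43 (array([0.00919966, 0.01926536]), np.float64(0.11523599303130262))
tray scene [0.40056006 0.26963449]
tray scene [0.40169611 0.42090901]
tray scene [0.55936042 0.391629  ]
tray scene [0.54338465 0.24531329]
tray side [0.41361962 0.41397539]
tray side [0.54460238 0.39195957]
tray side [0.52189803 0.21899503]
tray side [0.396873   0.23350994]
[[362.06027113 234.67820073]] [[307.39375683 199.95010428]] [[0.55032936 0.08546763 0.131     ]]
[[340.70196692 235.76357352]] [[315.13598609 211.87455598]] [[0.55815553 0.04318583 0.135     ]]
```

```bash
cat >> h.py <<'E'
def mv(target_tcp, yaw=None, st=None):
    """yaw: desired direction (rad, world) of the jaw axis, mod pi. prints dp (mm), spin(deg)"""
    st=st or ctrl.state(); R=Ro.from_euler('xyz',st['tcp_rot']).as_matrix()
    dp=R.T@(np.array(target_tcp)-st['ee_pos'])*1000
    sp=0
    if yaw is not None:
        best=[]
        for d in (0,np.pi):
            g=np.array([np.cos(yaw+d),np.sin(yaw+d),0]); v=R.T@g
            best.append(np.degrees(np.arctan2(-v[1],v[2])))  # Rx(a) z = (0,-sin a,cos a)
        sp=best
    print("pos",st['ee_pos'].round(4),"x",R[:,0].round(3),"y",R[:,1].round(3),"z",R[:,2].round(3),"dp",dp.round(1),"spin",sp,"q6",st['joint_pos'][5].round(2),"F",st['force'].round(1),"w",round(st['width'],4),"t",st['t'])
def snap(n,name):
    m=ctrl.camera_model(n); im=ctrl.read_camera(n)[:,:,::-1]; cv2.imwrite(f"pics/{name}.png",im); return m,im
E
python3 - <<'E'
from h import *
mv([.554,.0765,.26],.183)
E
python3 - <<'E'
import cv2
a=cv2.imread("pics/scene0.png")[195:325,415:525]; cv2.imwrite("pics/c3.png",cv2.resize(a,None,fx=4.6,fy=4.6,interpolation=cv2.INTER_CUBIC))
E
```

```text
pos [ 0.2556 -0.5147  0.302 ] x [-0.     0.001 -1.   ] y [0.896 0.445 0.   ] z [ 0.445 -0.896 -0.001] dp [  42.7  530.1 -396.8] spin [np.float64(-74.08123524210325), np.float64(105.91876475789678)] q6 -0.21 F [-0.2 -0.6  0. ] w 0.0881 t 0.15
```

View pics/c3.png

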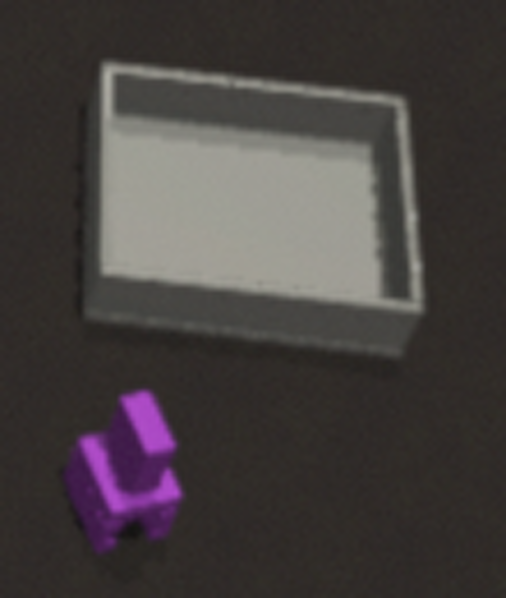

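The tray is at about scene (470,236), with its rim corners clear. Moving above the clip.

Request:
play_rows(steps=[{"hand": 1,"dp": [5,33,-25],"spin": -5},{"hand": 1,"dp": [10,66,-50],"spin": -9},{"hand": 1,"dp": [15,99,-74],"spin": -14},{"hand": 1,"dp": [20,132,-99],"spin": -18},{"hand": 1,"dp": [25,165,-124],"spin": -23},{"hand": 1,"dp": [30,198,-149],"spin": -28},{"hand": 1,"dp": [33,231,-173],"spin": -32},{"hand": 1,"dp": [36,264,-198],"spin": -37}])

```text
t: 0.82
ee_pos: [0.4044, -0.2183, 0.2664]
tcp_rot: [2.353, 1.571, 1.892]
force: [0.8, 0.1, -0.0]
width: 0.088
```

```bash
python3 - <<'E'
from h import *
mv([.554,.0765,.26],.183)
S=ctrl.camera_model("scene")
c=[onplane(S,p,.04) for p in [(437.2,208.5),(503.5,216.1),(507,262.8),(436.1,254.8)]]
print(c,np.mean(c,0))
E
```

```text
pos [ 0.4044 -0.2183  0.2664] x [-0.  0. -1.] y [0.445 0.895 0.   ] z [ 0.895 -0.445 -0.   ] dp [  6.4 330.6   2.7] spin [np.float64(-36.91393908160395), np.float64(143.08606091839604)] q6 -0.29 F [ 0.8  0.1 -0. ] w 0.088 t 0.8167
[array([0.39625056, 0.26591879]), array([0.41114681, 0.41583412]), array([0.54055115, 0.4012349 ]), array([0.52697693, 0.25128077])] [0.46873136 0.33356715]
```

Request:
play_rows(steps=[{"hand": 1,"dp": [1,41,0],"spin": -5},{"hand": 1,"dp": [2,82,1],"spin": -9},{"hand": 1,"dp": [3,124,1],"spin": -14},{"hand": 1,"dp": [4,165,1],"spin": -18},{"hand": 1,"dp": [5,207,2],"spin": -23},{"hand": 1,"dp": [6,248,2],"spin": -28},{"hand": 1,"dp": [6,289,3],"spin": -32},{"hand": 1,"dp": [6,330,3],"spin": -37}])

```text
t: 1.48
ee_pos: [0.555, 0.0756, 0.2605]
tcp_rot: [3.137, 1.571, -2.961]
force: [0.2, -0.5, 1.1]
width: 0.0881
```

```bash
python3 - <<'E'
from h import *
mv([.554,.0765,.147],.183)
m,im=snap("wrist","w1"); print(m)
E
```

```text
pos [0.555  0.0756 0.2605] x [-0. -0. -1.] y [-0.184  0.983  0.   ] z [ 0.983  0.184 -0.   ] dp [113.5   1.   -0.8] spin [np.float64(0.13366123913327208), np.float64(-179.8663387608667)] q6 -0.26 F [ 0.2 -0.5  1.1] w 0.0881 t 1.4833
{'camera_matrix': array([[380.07161972,   0.        , 319.51236617],
       [  0.        , 380.07161972, 238.88343407],
       [  0.        ,   0.        ,   1.        ]]), 'k1': 0.018423512050033505, 'position': array([0.54011354, 0.15537385, 0.34129544]), 'rotation': array([ 2.82096201e+00, -1.74627421e-03,  1.84652580e-01])}
```

View pics/w1.png

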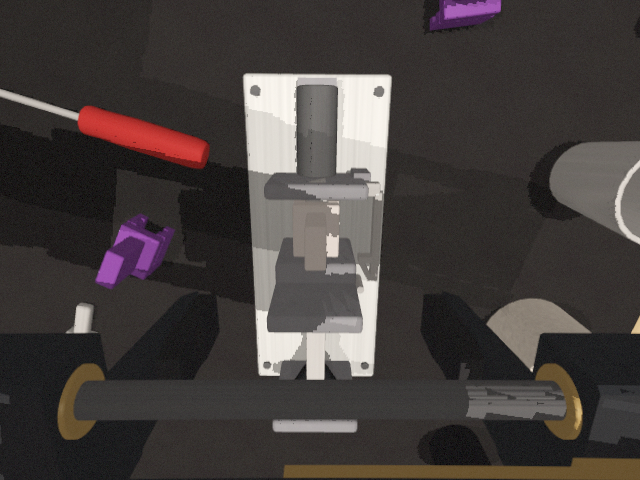

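The wrist view shows the clip at (316,240), the paddle at (315,305), and the fingers evenly to either side. I'll refine with an enlarged crop.

```bash
python3 - <<'E'
import cv2
a=cv2.imread("pics/w1.png")[160:345,235:400]; cv2.imwrite("pics/c4.png",cv2.resize(cv2.convertScaleAbs(a,alpha=1.5),None,fx=3.2,fy=3.2,interpolation=cv2.INTER_CUBIC))
E
```

```text
(no output)
```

View pics/c4.png

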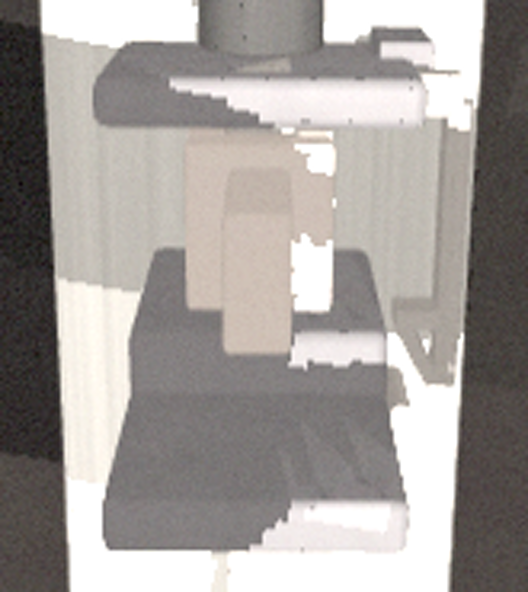

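```bash
python3 - <<'E'
from h import *
S=ctrl.camera_model("scene");D=ctrl.camera_model("side");W=ctrl.camera_model("wrist")
T=np.load("T.npy")
sc=lambda u,v: np.array([255+u/4.6-.39,215+v/4.6-.39]); sd=lambda u,v: np.array([260+u/4.6-.39,190+v/4.6-.39]);w=lambda u,v:np.array([235+u/3.2-.35,160+v/3.2-.35])
inv=lambda X:np.array([[np.cos(T[2]),np.sin(T[2])],[-np.sin(T[2]),np.cos(T[2])]])@(X[:2]-T[:2])
for n,a,b,c in [("pad -x-y",sc(352,46),sd(203,147),w(105,548)),("pad +x-y",sc(375,155),sd(330,108),w(405,548)),("fin -x+y",sc(501,99),sd(207,68),w(223,210)),("fin +x+y",sc(506,130),sd(237,62),w(290,210)),("fin +x-y",sc(440,139),sd(258,100),w(290,353))]:
  for o in ([(S,a),(W,c)],[(D,b),(W,c)],[(S,a),(D,b),(W,c)]):
    x,e=tri(o);print(n,x.round(4),round(e,2),inv(x).round(4))
E
```

```text
pad -x-y [0.5347 0.0272 0.1331] 2.05 [-0.026  -0.0114]
pad -x-y [0.5346 0.0259 0.1302] 1.39 [-0.0263 -0.0127]
pad -x-y [0.5343 0.0262 0.1313] 2.44 [-0.0266 -0.0124]
pad +x-y [0.5922 0.0389 0.1342] 2.03 [ 0.0327 -0.0104]
pad +x-y [0.5929 0.0376 0.131 ] 1.53 [ 0.0331 -0.0118]
pad +x-y [0.5923 0.0379 0.1324] 2.22 [ 0.0326 -0.0114]
fin -x+y [0.5453 0.0942 0.1155] 2.3 [-0.0033  0.0525]
fin -x+y [0.5456 0.0938 0.1123] 0.13 [-0.0031  0.052 ]
fin -x+y [0.5453 0.0937 0.1137] 1.96 [-0.0035  0.052 ]
fin +x+y [0.5584 0.0957 0.1117] 1.88 [0.0098 0.0516]
fin +x+y [0.5587 0.0959 0.1111] 0.35 [0.0101 0.0518]
fin +x+y [0.5585 0.0957 0.1115] 1.84 [0.0099 0.0515]
fin +x-y [0.5644 0.066  0.1117] 1.32 [0.0103 0.0212]
fin +x-y [0.5643 0.067  0.1134] 0.44 [0.0104 0.0223]
fin +x-y [0.5643 0.0664 0.1129] 1.59 [0.0103 0.0217]
```

Request:
play_rows(steps=[{"hand": 1,"dp": [20,4,0],"spin": 0},{"hand": 1,"dp": [45,4,0],"spin": 0},{"hand": 1,"dp": [70,4,0],"spin": 0},{"hand": 1,"dp": [90,4,0],"spin": 0},{"hand": 1,"dp": [103,4,0],"spin": 0},{"hand": 1,"dp": [110,4,0],"spin": 0},{"hand": 1,"dp": [113,4,0],"spin": 0},{"hand": 1,"dp": [113,4,0],"spin": 0}])

```text
t: 2.2
ee_pos: [0.5537, 0.0773, 0.1473]
tcp_rot: [2.905, 1.57, 3.087]
force: [0.5, 0.5, -0.1]
width: 0.0879
```

```bash
python3 - <<'E'
from h import *
mv([.555,.0795,.147],.183)
m,im=snap("wrist","w2")
m,i2=snap("side","s2"); cv2.imwrite("pics/s2c.png",cv2.resize(i2[130:330,220:420],None,fx=3,fy=3))
E
```

```text
pos [0.5537 0.0773 0.1473] x [-0.001  0.    -1.   ] y [-0.18   0.984  0.   ] z [ 0.984  0.18  -0.001] dp [0.3 1.9 1.7] spin [np.float64(-0.09313903157740037), np.float64(179.90686096842262)] q6 -0.25 F [ 0.5  0.5 -0.1] w 0.0879 t 2.2
```

View pics/w2.png

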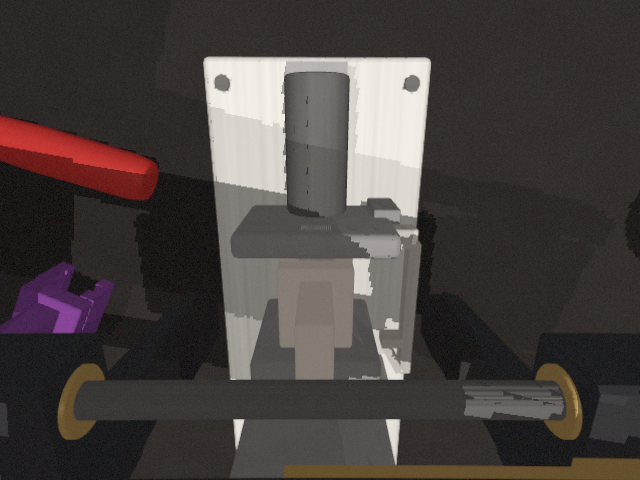

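View pics/s2c.png

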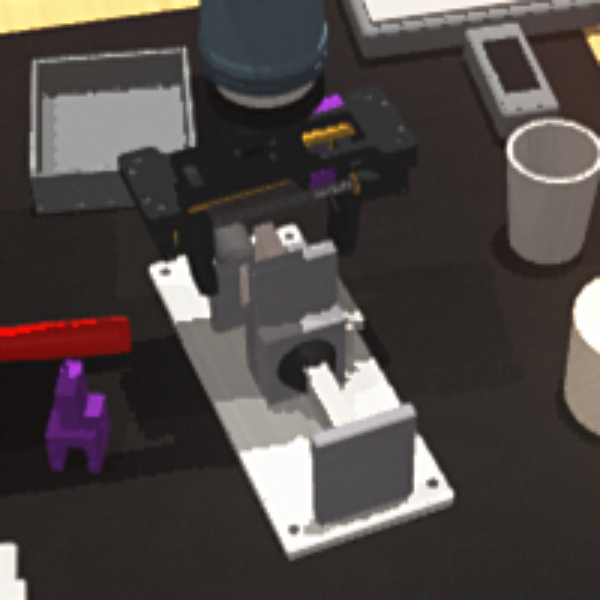

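The side crop shows the fingers straddling the fin at about (315,225) with the paddle clear. Closing.

Request:
play_rows(steps=[{"hand": 0.6,"dp": [0,2,0],"spin": 0},{"hand": 0.3,"dp": [0,2,0],"spin": 0},{"hand": 0.1,"dp": [0,2,0],"spin": 0},{"hand": 0,"dp": [0,2,0],"spin": 0},{"hand": 0,"dp": [0,2,0],"spin": 0},{"hand": 0,"dp": [0,2,0],"spin": 0},{"hand": 0,"dp": [0,2,0],"spin": 0},{"hand": 0,"dp": [0,2,0],"spin": 0}])

```text
t: 2.97
ee_pos: [0.5535, 0.0793, 0.1477]
tcp_rot: [2.805, 1.571, 2.987]
force: [-0.6, 0.8, -1.1]
width: 0.0371
```

Request:
play_rows(steps=[{"hand": 0,"dp": [0,0,0],"spin": 0},{"hand": 0,"dp": [0,0,0],"spin": 0},{"hand": 0,"dp": [0,0,0],"spin": 0},{"hand": 0,"dp": [0,0,0],"spin": 0},{"hand": 0,"dp": [0,0,0],"spin": 0},{"hand": 0,"dp": [0,0,0],"spin": 0},{"hand": 0,"dp": [0,0,0],"spin": 0},{"hand": 0,"dp": [0,0,0],"spin": 0}])

```text
t: 3.63
ee_pos: [0.5531, 0.0793, 0.1475]
tcp_rot: [3.031, 1.57, -3.07]
force: [-3.9, -1.2, 0.7]
width: 0.0139
```

The grip is on the fin, with the fingers 13.9 mm apart. Pulling up.

Request:
play_rows(steps=[{"hand": 0,"dp": [-3,0,-1],"spin": 0},{"hand": 0,"dp": [-7,0,-1],"spin": 0},{"hand": 0,"dp": [-12,0,-1],"spin": 0},{"hand": 0,"dp": [-18,0,-1],"spin": 0},{"hand": 0,"dp": [-25,0,-1],"spin": 0},{"hand": 0,"dp": [-35,0,-1],"spin": 0},{"hand": 0,"dp": [-50,0,-1],"spin": 0},{"hand": 0,"dp": [-60,0,-1],"spin": 0}])

```text
t: 4.3
ee_pos: [0.5536, 0.0791, 0.2107]
tcp_rot: [-0.24, 1.567, -0.058]
force: [0.8, -0.7, -0.4]
width: 0.0143
```

```bash
python3 - <<'E'
from h import *
mv([.469,.333,.26],.183)
m,i2=snap("side","s3"); cv2.imwrite("pics/s3c.png",cv2.resize(i2[120:320,210:410],None,fx=3,fy=3))
m,i2=snap("wrist","w3")
E
```

```text
pos [0.5536 0.0791 0.2107] x [ 0.004 -0.    -1.   ] y [-0.181  0.984 -0.001] z [0.984 0.181 0.004] dp [-49.7 265.  -37.2] spin [np.float64(-0.07970291665017516), np.float64(179.92029708334985)] q6 -0.25 F [ 0.8 -0.7 -0.4] w 0.0143 t 4.3
```

View pics/s3c.png

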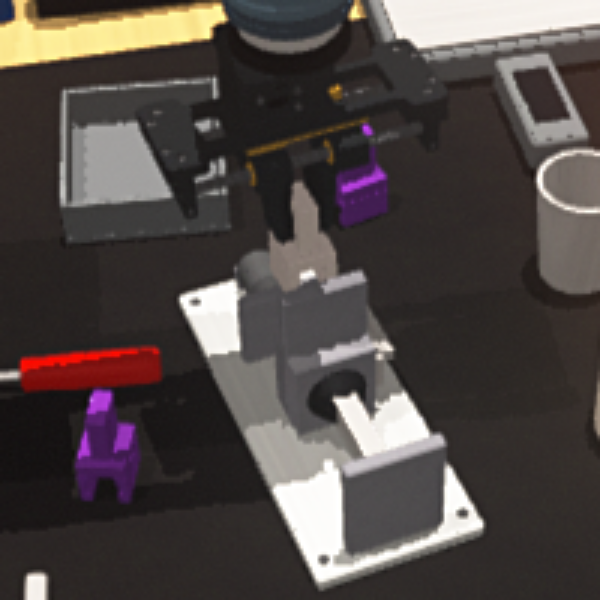

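View pics/w3.png

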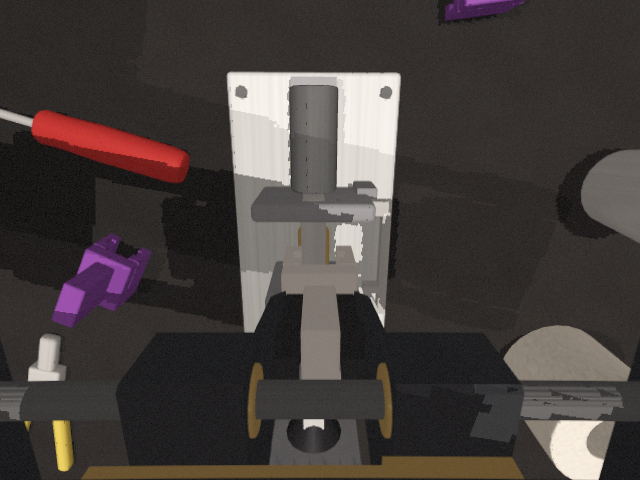

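The clip is in the fingers, clear of the rail. Moving it to the tray.

Request:
play_rows(steps=[{"hand": 0,"dp": [-12,25,-4],"spin": 0},{"hand": 0,"dp": [-12,60,-8],"spin": 0},{"hand": 0,"dp": [-12,97,-14],"spin": 0},{"hand": 0,"dp": [-12,135,-19],"spin": 0},{"hand": 0,"dp": [-12,172,-24],"spin": 0},{"hand": 0,"dp": [-12,209,-29],"spin": 0},{"hand": 0,"dp": [-12,243,-34],"spin": 0},{"hand": 0,"dp": [-12,265,-37],"spin": 0}])

```text
t: 5.07
ee_pos: [0.4667, 0.3359, 0.2197]
tcp_rot: [1.476, 1.57, 1.66]
force: [-0.3, -0.4, 0.2]
width: 0.0136
```

```bash
python3 - <<'E'
from h import *
mv([.469,.333,.115],-.11)
m,i2=snap("side","s4"); cv2.imwrite("pics/s4c.png",cv2.resize(i2[60:260,170:370],None,fx=3,fy=3))
m,i2=snap("scene","sc4"); cv2.imwrite("pics/sc4c.png",cv2.resize(i2[140:340,390:590],None,fx=3,fy=3))
E
```

```text
pos [0.4667 0.3359 0.2197] x [-0.     0.001 -1.   ] y [-0.182  0.983  0.001] z [0.983 0.182 0.   ] dp [104.7  -3.4   1.7] spin [np.float64(16.80676156622866), np.float64(-163.19323843377137)] q6 0.23 F [-0.3 -0.4  0.2] w 0.0136 t 5.0667
```

View pics/s4c.png

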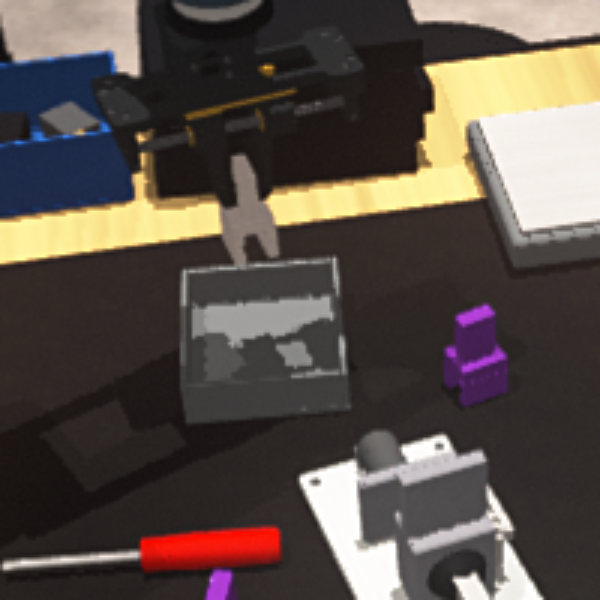

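View pics/sc4c.png

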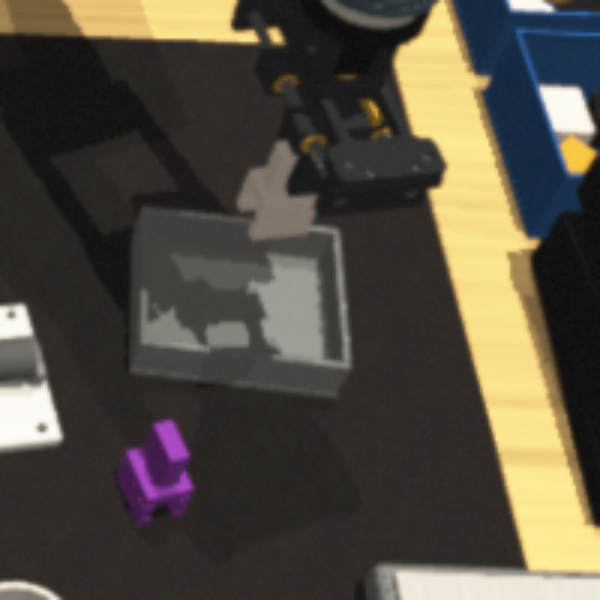

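```bash
python3 - <<'E'
from h import *
D=ctrl.camera_model("side")
print(np.mean([onplane(D,p,.04) for p in [(230.3,150),(282.7,146),(286,185),(230.7,189.3)]],0))
E
```

```text
[0.46965567 0.32856515]
```

Request:
play_rows(steps=[{"hand": 0,"dp": [20,-3,1],"spin": 4},{"hand": 0,"dp": [42,-3,1],"spin": 8},{"hand": 0,"dp": [62,-3,1],"spin": 12},{"hand": 0,"dp": [80,-3,1],"spin": 17},{"hand": 0,"dp": [92,-3,1],"spin": 17},{"hand": 0,"dp": [97,-3,1],"spin": 17},{"hand": 0,"dp": [101,-3,1],"spin": 17},{"hand": 0,"dp": [103,-3,1],"spin": 17}])

```text
t: 5.83
ee_pos: [0.4703, 0.3301, 0.1168]
tcp_rot: [0.317, 1.57, 0.203]
force: [-0.6, 0.5, -0.7]
width: 0.0139
```

Request:
play_rows(steps=[{"hand": 0,"dp": [1,0,0],"spin": 0},{"hand": 0,"dp": [2,0,0],"spin": 0},{"hand": 0,"dp": [3,0,0],"spin": 0},{"hand": 0,"dp": [3,0,0],"spin": 0},{"hand": 0,"dp": [4,0,0],"spin": 0},{"hand": 0,"dp": [4,0,0],"spin": 0},{"hand": 0,"dp": [4,0,0],"spin": 0},{"hand": 0,"dp": [4,0,0],"spin": 0}])

```text
t: 6.5
ee_pos: [0.4698, 0.3304, 0.1128]
tcp_rot: [0.465, 1.571, 0.35]
force: [-0.2, -0.7, -1.0]
width: 0.0138
```

```bash
python3 - <<'E'
from h import *
mv([.469,.333,.115],-.11)
m,i2=snap("side","s5"); cv2.imwrite("pics/s5c.png",cv2.resize(i2[110:210,210:310],None,fx=6,fy=6,interpolation=cv2.INTER_CUBIC))
E
```

```text
pos [0.4698 0.3304 0.1128] x [ 0.  0. -1.] y [0.115 0.993 0.   ] z [ 0.993 -0.115  0.   ] dp [-2.2  2.5 -1.1] spin [np.float64(-0.28991805539348636), np.float64(179.71008194460654)] q6 0.52 F [-0.2 -0.7 -1. ] w 0.0138 t 6.5
```

View pics/s5c.png

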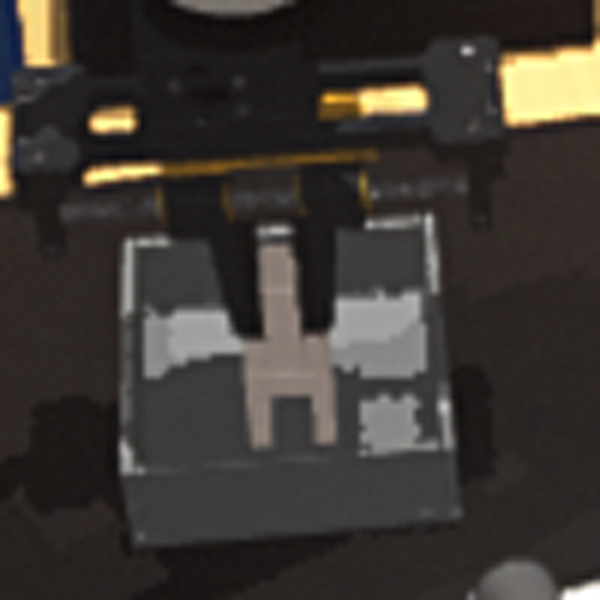

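The clip stands in the middle of the tray, just above its floor. Lowering to contact.

Request:
play_rows(steps=[{"hand": 0,"dp": [0.5,0,0],"spin": 0},{"hand": 0,"dp": [1,0,0],"spin": 0},{"hand": 0,"dp": [1.5,0,0],"spin": 0},{"hand": 0,"dp": [2,0,0],"spin": 0},{"hand": 0,"dp": [2,0,0],"spin": 0},{"hand": 0,"dp": [2.5,0,0],"spin": 0},{"hand": 0,"dp": [2.5,0,0],"spin": 0},{"hand": 0,"dp": [2.5,0,0],"spin": 0}])

```text
t: 7.22
ee_pos: [0.47, 0.3307, 0.1126]
tcp_rot: [0.44, 1.57, 0.325]
force: [-7.2, -3.2, 19.0]
width: 0.0138
```

Contact at TCP z 0.1126, so I'll ease back 2 mm and open.

Request:
play_rows(steps=[{"hand": 0,"dp": [-1,0,0],"spin": 0},{"hand": 0,"dp": [-2,0,0],"spin": 0},{"hand": 0.3,"dp": [-2,0,0],"spin": 0},{"hand": 0.6,"dp": [-2,0,0],"spin": 0},{"hand": 0.6,"dp": [-2,0,0],"spin": 0},{"hand": 0.6,"dp": [-2,0,0],"spin": 0},{"hand": 0.6,"dp": [-2,0,0],"spin": 0},{"hand": 0.6,"dp": [-2,0,0],"spin": 0}])

```text
t: 7.88
ee_pos: [0.4698, 0.3303, 0.1121]
tcp_rot: [-2.593, 1.571, -2.708]
force: [-0.0, -0.1, -0.5]
width: 0.0517
```

Request:
play_rows(steps=[{"hand": 0.6,"dp": [0,0,0],"spin": 0},{"hand": 0.6,"dp": [-10,0,0],"spin": 0},{"hand": 0.6,"dp": [-30,0,0],"spin": 0},{"hand": 0.6,"dp": [-60,0,0],"spin": 0},{"hand": 0.6,"dp": [-90,0,0],"spin": 0},{"hand": 0.5,"dp": [-105,0,0],"spin": 0},{"hand": 0.3,"dp": [-110,0,0],"spin": 0},{"hand": 0,"dp": [-110,0,0],"spin": 0}])

```text
t: 8.55
ee_pos: [0.4706, 0.3307, 0.2244]
tcp_rot: [0.527, 1.567, 0.412]
force: [0.2, -0.6, -0.5]
width: 0.0354
```

```bash
python3 - <<'E'
from h import *
mv([.562,-.03,.22],.183)
m,i2=snap("side","s6"); cv2.imwrite("pics/s6c.png",cv2.resize(i2[90:320,190:390],None,fx=2.6,fy=2.6,interpolation=cv2.INTER_CUBIC))
E
```

```text
pos [0.4706 0.3307 0.2244] x [ 0.003  0.002 -1.   ] y [0.115 0.993 0.002] z [ 0.993 -0.115  0.003] dp [   4.1 -347.8  132.2] spin [np.float64(-17.083133851464474), np.float64(162.91686614853555)] q6 0.52 F [ 0.2 -0.6 -0.5] w 0.0354 t 8.55
```

View pics/s6c.png

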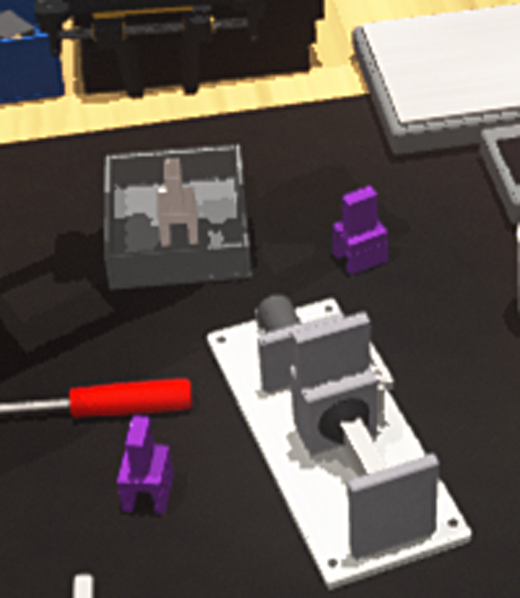

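The clip is released and standing in the tray, at crop (177,205). Next, the approach to the -y side of the paddle.

```bash
python3 - <<'E'
from h import *
mv([.5675,.0015,.224],.183)
E
```

```text
pos [0.4698 0.3304 0.2226] x [ 0.001  0.    -1.   ] y [0.115 0.993 0.   ] z [ 0.993 -0.115  0.001] dp [  -1.4 -315.5  134.8] spin [np.float64(-17.082117334371993), np.float64(162.917882665628)] q6 0.52 F [-0.3 -0.1  0.2] w 0.0308 t 8.6
```

Request:
play_rows(steps=[{"hand": 0,"dp": [0,-30,13],"spin": -3},{"hand": 0,"dp": [-2,-68,29],"spin": -6},{"hand": 0,"dp": [-2,-106,45],"spin": -9},{"hand": 0,"dp": [-2,-144,62],"spin": -12},{"hand": 0,"dp": [-2,-182,78],"spin": -15},{"hand": 0,"dp": [-2,-220,94],"spin": -17},{"hand": 0,"dp": [-2,-258,110],"spin": -17},{"hand": 0,"dp": [-2,-290,124],"spin": -17}])

```text
t: 9.27
ee_pos: [0.5589, 0.0255, 0.2222]
tcp_rot: [2.879, 1.567, 3.06]
force: [0.9, -0.2, -0.4]
width: 0.0003
```

```bash
python3 - <<'E'
from h import *
mv([.5675,.0015,.155],.183)
E
```

```text
pos [0.5589 0.0255 0.2222] x [-0.003  0.    -1.   ] y [-0.18   0.984  0.001] z [ 0.984  0.18  -0.003] dp [ 67.1 -25.2   4.4] spin [np.float64(-0.12381002774301812), np.float64(179.87618997225698)] q6 -0.35 F [ 0.9 -0.2 -0.4] w 0.0003 t 9.2667
```

Request:
play_rows(steps=[{"hand": 0,"dp": [0,-12,2],"spin": 0},{"hand": 0,"dp": [0,-23,4],"spin": 0},{"hand": 0,"dp": [5,-25,4],"spin": 0},{"hand": 0,"dp": [20,-25,4],"spin": 0},{"hand": 0,"dp": [35,-25,4],"spin": 0},{"hand": 0,"dp": [45,-25,4],"spin": 0},{"hand": 0,"dp": [50,-25,4],"spin": 0},{"hand": 0,"dp": [50,-25,4],"spin": 0}])

```text
t: 9.93
ee_pos: [0.5669, 0.0055, 0.1724]
tcp_rot: [2.71, 1.567, 2.893]
force: [0.0, 0.6, 0.3]
width: 0.0004
```

```bash
python3 - <<'E'
from h import *
mv([.5675,.0015,.155],.183)
m,i2=snap("side","s7"); cv2.imwrite("pics/s7c.png",cv2.resize(i2[130:330,240:420],None,fx=3,fy=3,interpolation=cv2.INTER_CUBIC))
m,i2=snap("scene","sc7"); cv2.imwrite("pics/sc7c.png",cv2.resize(i2[160:310,240:430],None,fx=4,fy=4,interpolation=cv2.INTER_CUBIC))
E
```

```text
pos [0.5669 0.0055 0.1724] x [-0.003  0.001 -1.   ] y [-0.182  0.983  0.001] z [ 0.983  0.182 -0.003] dp [17.4 -4.1 -0.1] spin [np.float64(0.0020377547228489705), np.float64(-179.99796224527714)] q6 -0.38 F [0.  0.6 0.3] w 0.0004 t 9.9333
```

View pics/s7c.png

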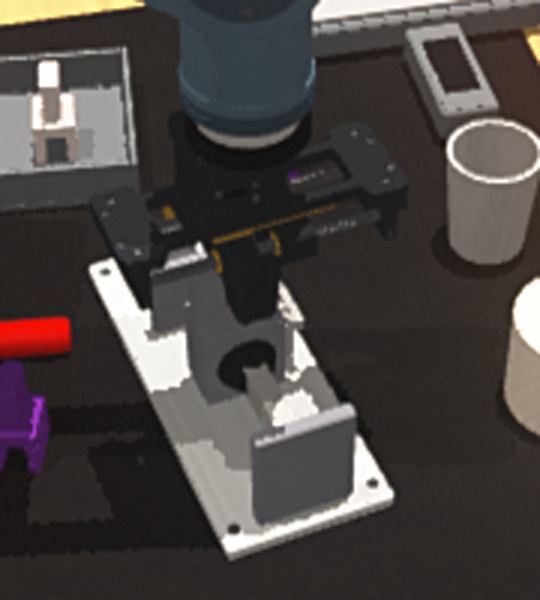

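View pics/sc7c.png

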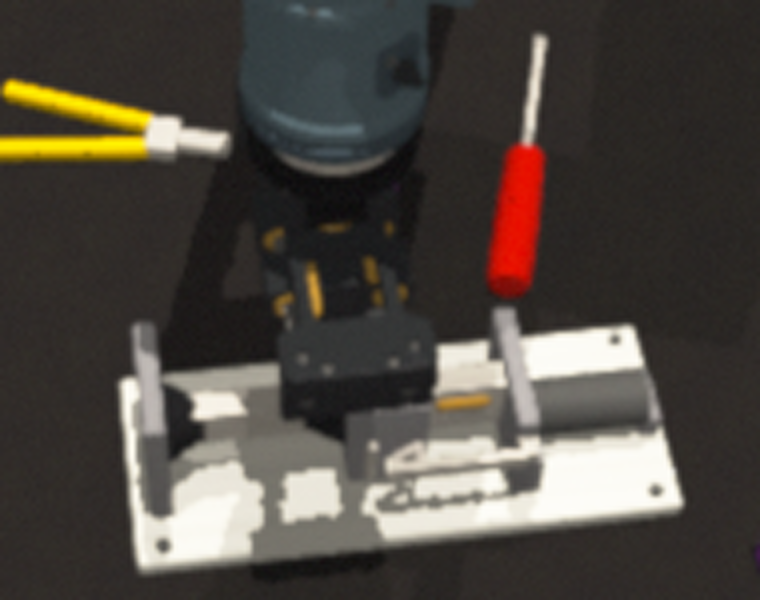

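The closed fingers are on the jaw side of the paddle and central to it. Lowering 15 mm, then pushing.

Request:
play_rows(steps=[{"hand": 0,"dp": [4,-2,0],"spin": 0},{"hand": 0,"dp": [8,-2,0],"spin": 0},{"hand": 0,"dp": [12,-2,0],"spin": 0},{"hand": 0,"dp": [15,-2,0],"spin": 0},{"hand": 0,"dp": [15,3,0],"spin": 0},{"hand": 0,"dp": [15,8,0],"spin": 0},{"hand": 0,"dp": [15,12,0],"spin": 0},{"hand": 0,"dp": [15,15,0],"spin": 0}])

```text
t: 10.7
ee_pos: [0.5653, 0.0189, 0.1592]
tcp_rot: [-1.602, 1.569, -1.42]
force: [0.7, -6.2, -1.9]
width: 0.0
```

```bash
python3 - <<'E'
from h import *
mv([.562,.031,.157],.183)
E
```

```text
pos [0.5653 0.0189 0.1592] x [ 0.    -0.001 -1.   ] y [-0.181  0.983 -0.001] z [ 0.983  0.181 -0.   ] dp [ 2.2 12.5 -1.1] spin [np.float64(-0.05070802594641602), np.float64(179.9492919740536)] q6 -0.36 F [ 0.7 -6.2 -1.9] w 0.0 t 10.7
```

The fingers are in contact at about 6 N. Pushing on.

Request:
play_rows(steps=[{"hand": 0,"dp": [0,4,0],"spin": 0},{"hand": 0,"dp": [0,8,0],"spin": 0},{"hand": 0,"dp": [0,12,0],"spin": 0},{"hand": 0,"dp": [0,16,0],"spin": 0},{"hand": 0,"dp": [0,20,0],"spin": 0},{"hand": 0,"dp": [0,24,0],"spin": 0},{"hand": 0,"dp": [0,28,0],"spin": 0},{"hand": 0,"dp": [0,32,0],"spin": 0}])

```text
t: 11.37
ee_pos: [0.56, 0.0488, 0.1593]
tcp_rot: [-1.48, 1.567, -1.299]
force: [2.1, -10.4, -3.8]
width: 0.0006
```

Request:
play_rows(steps=[{"hand": 0,"dp": [0,1,0],"spin": 0},{"hand": 0,"dp": [0,2,0],"spin": 0},{"hand": 0,"dp": [0,3,0],"spin": 0},{"hand": 0,"dp": [0,4,0],"spin": 0},{"hand": 0,"dp": [0,5,0],"spin": 0},{"hand": 0,"dp": [0,6,0],"spin": 0},{"hand": 0,"dp": [0,6,0],"spin": 0},{"hand": 0,"dp": [0,6,0],"spin": 0}])

```text
t: 12.03
ee_pos: [0.5589, 0.0545, 0.1593]
tcp_rot: [-1.468, 1.567, -1.287]
force: [1.7, -11.2, -3.6]
width: 0.0004
```

```bash
python3 - <<'E'
from h import *
mv([.562,.031,.157],.183)
m,i2=snap("side","s8"); cv2.imwrite("pics/s8c.png",cv2.resize(i2[130:330,240:420],None,fx=3,fy=3,interpolation=cv2.INTER_CUBIC))
m,i2=snap("scene","sc8"); cv2.imwrite("pics/sc8c.png",cv2.resize(i2[160:310,240:430],None,fx=4,fy=4,interpolation=cv2.INTER_CUBIC))
E
```

```text
pos [0.5589 0.0545 0.1593] x [ 0.001 -0.003 -1.   ] y [-0.18   0.984 -0.004] z [0.984 0.18  0.   ] dp [  2.4 -23.7  -1.2] spin [np.float64(-0.09851190018682685), np.float64(179.9014880998132)] q6 -0.29 F [  1.7 -11.2  -3.6] w 0.0004 t 12.0333
```

View pics/s8c.png

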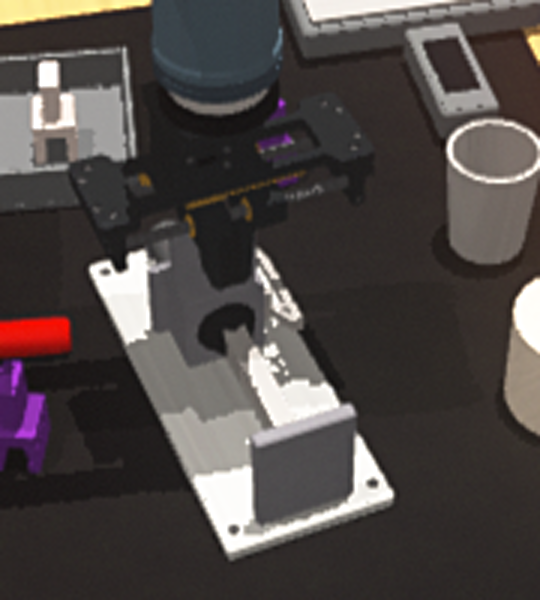

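View pics/sc8c.png

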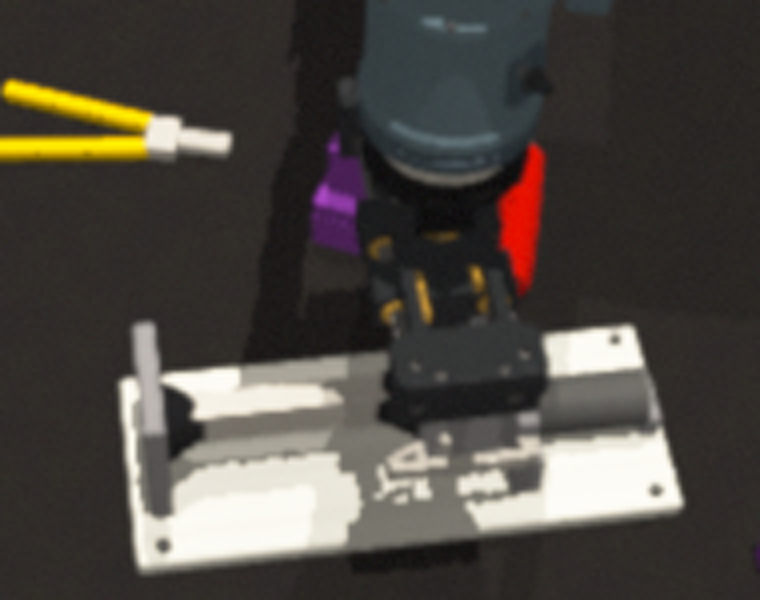

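The block has come back about 36 mm with the spring force still rising. Continuing gently to the stop.

Request:
play_rows(steps=[{"hand": 0,"dp": [0,1,0],"spin": 0},{"hand": 0,"dp": [0,2,0],"spin": 0},{"hand": 0,"dp": [0,3,0],"spin": 0},{"hand": 0,"dp": [0,4,0],"spin": 0},{"hand": 0,"dp": [0,4,0],"spin": 0},{"hand": 0,"dp": [0,4,0],"spin": 0},{"hand": 0,"dp": [0,4,0],"spin": 0},{"hand": 0,"dp": [0,4,0],"spin": 0}])

```text
t: 12.8
ee_pos: [0.5583, 0.0583, 0.1593]
tcp_rot: [-1.477, 1.567, -1.296]
force: [1.7, -11.5, -3.4]
width: 0.0003
```

Request:
play_rows(steps=[{"hand": 0,"dp": [0,1,0],"spin": 0},{"hand": 0,"dp": [0,1,0],"spin": 0},{"hand": 0,"dp": [0,2,0],"spin": 0},{"hand": 0,"dp": [0,2,0],"spin": 0},{"hand": 0,"dp": [0,2,0],"spin": 0},{"hand": 0,"dp": [0,2,0],"spin": 0},{"hand": 0,"dp": [0,2,0],"spin": 0},{"hand": 0,"dp": [0,2,0],"spin": 0}])

```text
t: 13.47
ee_pos: [0.5582, 0.0586, 0.1594]
tcp_rot: [-1.517, 1.564, -1.336]
force: [2.5, -18.2, -3.2]
width: 0.0001
```

It's at the stop: of a 2 mm command it moved only 0.3 mm, and the force rose from 11.5 to 18 N. I'll add 0.5 mm for margin, hold, and check.

Request:
play_rows(steps=[{"hand": 0,"dp": [0,0.5,0],"spin": 0},{"hand": 0,"dp": [0,0.5,0],"spin": 0},{"hand": 0,"dp": [0,0.5,0],"spin": 0},{"hand": 0,"dp": [0,0.5,0],"spin": 0},{"hand": 0,"dp": [0,0.5,0],"spin": 0},{"hand": 0,"dp": [0,0.5,0],"spin": 0},{"hand": 0,"dp": [0,0.5,0],"spin": 0},{"hand": 0,"dp": [0,0.5,0],"spin": 0}])

```text
t: 14.13
ee_pos: [0.5582, 0.0587, 0.1594]
tcp_rot: [-1.517, 1.564, -1.336]
force: [2.6, -21.3, -4.0]
width: 0.0007
```

```bash
python3 - <<'E'
from h import *
m,i2=snap("side","s9"); cv2.imwrite("pics/s9c.png",cv2.resize(i2[110:330,210:430],None,fx=2.7,fy=2.7,interpolation=cv2.INTER_CUBIC))
m,i2=snap("scene","sc9"); m,i2=snap("wrist","w9")
mv([.562,.031,.157],.183)
E
```

```text
pos [0.5582 0.0587 0.1594] x [ 0.002 -0.007 -1.   ] y [-0.18   0.984 -0.007] z [0.984 0.18  0.   ] dp [  2.6 -27.9  -1.3] spin [np.float64(-0.12143880882332833), np.float64(179.8785611911767)] q6 -0.28 F [  3.2 -21.2  -5.1] w 0.0005 t 14.2833
```

View pics/s9c.png

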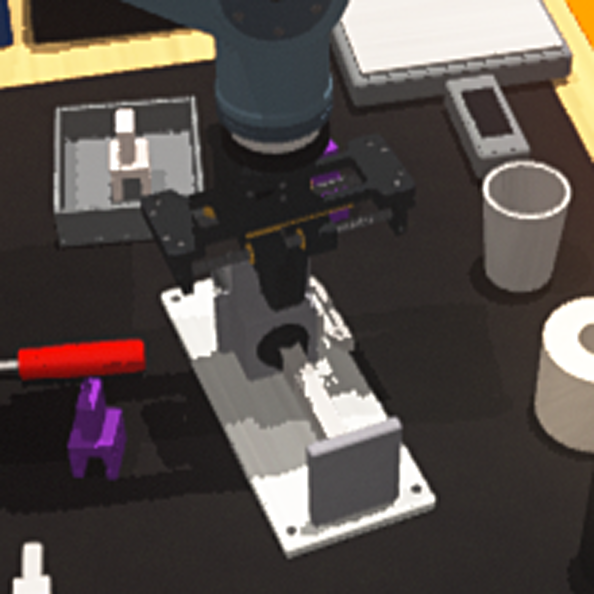

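View pics/w9.png

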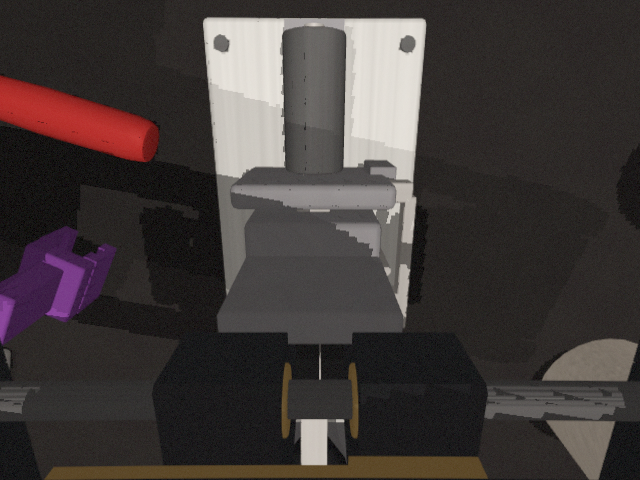

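View pics/sc9.png

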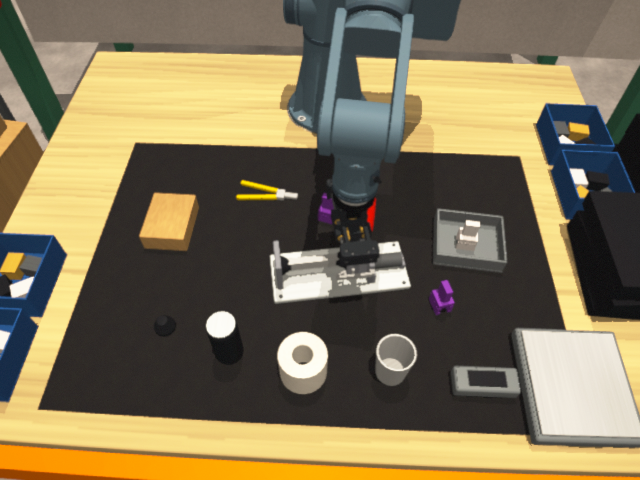

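The block is back almost against the rear bracket, as the end stop should leave it (2 mm gap). The fingers are on the paddle face, the white clip is in the tray at scene (469,234), and the bystanders haven't moved.

```bash
python3 -c "
from workcell import ctrl
print(ctrl.sign_off())"
```

```text
the job is handed in; nothing more can be done
None
```

I pulled the white clip straight up off the rail and stood it in the middle of the parts tray. Then, with closed fingers on the paddle's jaw side, I pushed the idler block back to its end stop and handed the job in while still holding it there. It took about 14.3 s of the 54 s allowed.

**Block at its stop:** The fingers moved about 41 mm after first touching the paddle. The last 2 mm push moved only 0.3 mm while the force rose from 11.5 to 18 N, and the final hold was about 21 N. The wrist picture shows the block almost against the rear bracket.

**Clip and bystanders:** The last pictures show the clip standing in the tray and everything else in view where it was.

**What did not agree:**
- **Clamp position:** assuming the base is centred on the origin put the clip and paddle 5 to 9 mm off along the rail, so I used their directly measured positions.
- **Camera fits:** the three views disagreed by about 2 pixels (a few mm).
- **Clip touch-down:** the clip touched the tray floor at about 19 N, so I eased off before letting go.
- **Ratchet click:** I did not see the pawl click in; I infer it from the block passing 30 mm of travel.

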